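# Open the scraps caddy and hold the waste chute flap at its balance point

### The arm

A 6-joint arm with a two-finger parallel gripper is mounted at the origin on the work surface. World frame = base frame: x ahead of the robot, y to its left, z up, the work surface at z = 0. Lengths are in m, angles in rad, forces in N, time in s.
With the tool pointing down it reaches from about 0.325 to 0.875 m from the base axis. Payload 4.4 kg.
Tool frame: the origin (TCP) lies at the very end of the fingers, on their centre line; the grasp point (between the pads) lies 19 mm behind it; z points along the fingers, y is the direction in which the jaws open and shut (so a half turn about z gives the same grasp; the last joint's range is limited). The gripper opens to 85 mm and grips with 20 to 120 N. Pads are 22 mm wide; open, the fingers measure 114 mm over their backs; the gripper's body (76 mm by 85 mm) begins 54 mm behind the grasp point. The pads swing forward as they close: fully open they stand 13 mm farther back than shut.
Start: joints at [-1.359, 0.207, 1.542, -0, 1.393, -0.15], TCP at [0.204, -0.538, 0.231] pointing down, gripper open.
Joint ranges: [-2.73, 2.73], [-0.86, 2.22], [0.23, 2.46], [-1.11, 4.25], [0.08, 2.63], [-2.82, 2.82]. Speed limits (rad/s): [2.79, 2.79, 3.14, 3.14, 3.14, 3.14].

### API

Orientations are given as [roll, pitch, yaw] about the fixed x, y, z axes, in that order (R = Rz(yaw) Ry(pitch) Rx(roll)).
In Python, from bench import observe, camera, calibration, finish_job gives the robot as it stands. The module is installed in compiled form; this text tells all that it offers.
- The arm moves only by the tool send_rows, never from a script. Its argument "targets" is a list of rows, each a list of 5 numbers: the shift along the tool's x, y, z in mm, then the turn about the tool's z in rad, then the opening, from 0 (shut) to 1 (fully open). In form: [[tx, ty, tz, turn, gripper], ...]. A call has 1 to 5 rows; each row shifts and turns the pose as measured when the row begins, along the tool's axes as they then stand; what a row does not reach is not made up. A row lasts 1/10 s, in which the tool goes at most 50 mm and 8.59 degrees, less where a joint would pass 70% of its speed; a pose out of reach is approached as far as the arm can. A call with a gripper value outside its range is refused whole. The fingers move at their own pace and stop on an object; the grip force is fixed at half the most. Time passes only in rows, so rows that do not move let the fingers close. It gives the time, the measured TCP pose, the force and the opening at its end, in the units of the state.
- observe(): the state, without advancing time (a new reading comes with each control period).
- camera(name): name is "scene" or "top" or "wrist"; returns the picture (400x640x3 uint8, red, green, blue); there is no depth.
- calibration(name): a dict with "vertical_fov" (degrees; the focal length in pixels is half the picture's height over the tangent of half this angle, whatever the lens; pixels are square), "cx", "cy" (the principal point, pixels), "extrinsics" (4x4, takes a point from camera to world coordinates); the wrist camera has in their place "T_tool_cam" (4x4, takes a point from camera to tool coordinates, whose origin is the TCP and whose axes are the flange's). Camera axes: x right, y up, looking along -z (the intrinsics and any distortion apply to the point x, -y, -z); pixel columns grow to the right and rows downward; lengths in m; the calibration is good to about 2 mm. A picture is of the moment at which its call begins: read the wrist's pose just before it. calibration takes no time and is no camera call.
- finish_job(): hands the job in, once; it reports no verdict.
The state is a dict: "clock": time; "q": joint angles; "qvel": joint speeds; "joint_efforts": joint torques, N m; "tcp_pos": TCP position; "eef_rot": TCP orientation; "contact_force": force on the tool from outside, world axes, zero at the start; "torque": the same for the moment, N m; "opening": opening from 0.0 (shut) to 1.0 (fully open).
Only numpy, scipy, OpenCV 4.12 (cv2) and the standard library are available. Lean on these libraries where they do the work, as an engineer would, in place of code of your own. Each camera call takes 0.05 s, during which the arm holds its last target. There are 200 camera calls.

### The job

Get ready for a colleague to tip the scraps caddy into the waste chute: lift the caddy's loose lid off by its knob and set it gently down, right way up, on the middle of the wooden cutting board. Then take the chute's hinged flap by its bar handle, swing it up until it stands straight upright at its balance point, and stay there gripping the bar: the flap has no stay, so it must neither drop back nor flop over backwards, and your program finishes while still holding it upright. Leave the caddy and the other kitchen things where they stand.

Things in the scene. Friction and masses are not known exactly. Their poses are not given: they have to be found in the camera images.
- lid_knob (a point): grasp point at mid-height of the black knob of the caddy's loose steel lid. Knob: upright cylinder 26 mm in diameter, spanning 12 mm below to 12 mm above this point, on a thinner stem. The lid is a round plate 146 mm in diameter, 4 mm thick, whose upper face is 26 mm below this point; a plug 114 mm in diameter stands 6 mm out of its underside, its foot 36 mm below this point. z points out of the lid's top. Mass about 0.22 kg.
- caddy: round open steel scraps caddy that the lid starts on, 136 mm wide at the rim, 110 mm high, about 1.6 kg, loose; origin at the centre of its underside on the counter. The mouth is 128 mm wide inside.
- board: square wooden cutting board 200 x 200 mm, 12 mm thick, fixed to the counter; origin at the centre of its underside (its upper face is 12 mm above), sides along its x and y.
- chute: waste chute: fixed open steel box on the counter, 160 mm along its x, 220 mm along its y, 80 mm high, closed by the flap; origin at the centre of its underside. The hinge lies along its +x side, the flap's handle overhangs its -x side.
- flap_hinge (a point): mid-point of the flap's hinge axis, 84 mm above the counter, 80 mm from the chute's origin along the chute's +x. The axis runs along the chute's y. The point turns with the flap.
- flap_bar (a point): mid-point of the flap's straight handle bar: a round bar 14 mm in diameter, parallel to the hinge, 210 mm from it in the plane of the flap, 110 mm long between two legs that join it to the flap's free edge, leaving a 43 mm gap between bar and edge. Closed, it overhangs the front of the chute 84 mm above the counter; with the flap upright it is straight above the hinge. Round, so it can turn between the fingers. The point turns with the flap.
- flap (a joint): flap angle in rad: 0 closed (lying flat), grows as the handle is raised, 1.571 straight upright, which is the balance point, up to 2.6 flopped over backwards. The flap is a plate 160 x 220 x 6 mm of about 0.4 kg on a free hinge: it falls shut below and falls over beyond the balance point.
- cup: bystander: white china cup, 70 mm wide, 80 high; origin at its underside or middle
- bowl: bystander: steel mixing bowl, 110 mm wide, 50 high; origin at its underside or middle
- bottle: bystander: white plastic bottle, 60 mm wide, 170 high; origin at its underside or middle
- spatula: bystander: kitchen spatula, 200 mm long, lying on the counter; origin at its underside or middle
There are look-alikes about, which are no part of the job. What is shaped like the part that bears lid_knob but pink or purple is not meant.

How it is judged:
By the outcome, as a careful person would: the job done as asked, in the order asked, and still so for the second after the job is handed in, while the arm keeps its last pose, push and grip.
It also fails if it takes over 70 s, if anything falls off the work surface, if the arm or the gripper's body presses on something with over 40 N, if the wrist force passes 120 N, or if a joint passes its speed limit or range.

## Working session

There is one attempt and no reset: what is moved stays moved. The work goes in short steps, Python scripts to look and compute and a tool call to move; the robot and the scene stay as the last step left them, time stands still between calls to the robot, and variables do not carry over. Pictures are saved under pics/ and viewed, about 8 in all and at most 12, crops included, and the job is handed in when it is done.

Besides the shell and the picture viewer there is one more tool, called after ">>>" as name(argument=value, ...) on one line, values as JSON. send_rows: Moves the arm, as the interface text tells. Its arguments: {"type":"object","properties":{"targets":{"type":"array"}},"required":["targets"]}

```bash
mkdir -p pics; cat > h.py <<'E'
import numpy as np, cv2
from bench import *
from scipy.spatial.transform import Rotation as R
def snap(n,f):
    im=camera(n); cv2.imwrite('pics/'+f,im[:,:,::-1]); return im
def K(n):
    c=calibration(n); return 200/np.tan(np.radians(c['vertical_fov'])/2),c
def ray(n,u,v,T=None):
    f,c=K(n); T=c['extrinsics'] if T is None else T; T=np.array(T)
    d=T[:3,:3]@np.array([(u-c['cx'])/f,-(v-c['cy'])/f,-1]); return T[:3,3],d
def atz(n,u,v,z,T=None):
    o,d=ray(n,u,v,T); return o+d*(z-o[2])/d[2]
def proj(n,p,T=None):
    f,c=K(n); T=np.array(c['extrinsics'] if T is None else T)
    q=T[:3,:3].T@(np.array(p)-T[:3,3]); return c['cx']-f*q[0]/q[2], c['cy']+f*q[1]/q[2]
def wristT(s):
    T=np.eye(4);T[:3,:3]=R.from_euler('xyz',s['eef_rot']).as_matrix();T[:3,3]=s['tcp_pos']
    return T@np.array(calibration('wrist')['T_tool_cam'])
E
python3 - <<'E'
from h import *
for n in('scene','top','wrist'):print(n,calibration(n))
print(observe())
a=snap('top','top.png');b=snap('scene','scene.png')
E
```

```text
scene {'vertical_fov': 48.085145603360104, 'cx': 324.7604559644358, 'cy': 192.49934484954488, 'extrinsics': array([[ 0.70710346, -0.52622995,  0.47232059,  1.22347634],
       [ 0.70693993,  0.51144502, -0.48852832, -0.75073223],
       [ 0.01551222,  0.67934235,  0.73365751,  1.23857709],
       [ 0.        ,  0.        ,  0.        ,  1.        ]])}
top {'vertical_fov': 43.37797348696319, 'cx': 316.7228973045952, 'cy': 200.01362526572345, 'extrinsics': array([[-4.06812898e-02,  9.74168663e-01, -2.22127101e-01,
         1.45628220e-01],
       [-9.99171959e-01, -3.98089149e-02,  8.40512796e-03,
        -1.71867348e-02],
       [-6.54626579e-04,  2.22285102e-01,  9.74981490e-01,
         1.69065500e+00],
       [ 0.00000000e+00,  0.00000000e+00,  0.00000000e+00,
         1.00000000e+00]])}
wrist {'vertical_fov': 58.629172670215745, 'cx': 327.08925025442625, 'cy': 203.9460019680308, 'T_tool_cam': array([[ 5.29851332e-04,  9.56521045e-01,  2.91662835e-01,
         7.43600377e-02],
       [ 9.99997437e-01,  1.35234855e-04, -2.26016098e-03,
        -1.51195344e-05],
       [-2.20133452e-03,  2.91663285e-01, -9.56518522e-01,
        -1.42927251e-01],
       [ 0.00000000e+00,  0.00000000e+00,  0.00000000e+00,
         1.00000000e+00]])}
{'clock': 0.0, 'q': array([-1.35950856e+00,  2.07406483e-01,  1.54298749e+00,  3.17175665e-05,
        1.39347093e+00, -1.50477664e-01]), 'qvel': array([ 2.06596656e-03,  1.22679246e-03,  4.59206367e-05, -8.72873183e-04,
       -6.02003969e-04,  2.45246848e-04]), 'joint_efforts': array([ 1.48200083e-04, -3.83034647e+01, -2.91592830e+01, -2.26107677e-04,
        1.03907511e-02,  1.23126912e-05]), 'tcp_pos': array([ 0.20335692, -0.53702633,  0.23011752]), 'eef_rot': array([-3.13935076e+00, -3.71488264e-04,  3.61759380e-01]), 'contact_force': array([-0.49778919,  0.99427835, -0.09997681]), 'torque': array([ 0.02313401,  0.03494017, -0.04326004]), 'opening': 0.9988639581651692}
```

View pics/top.png

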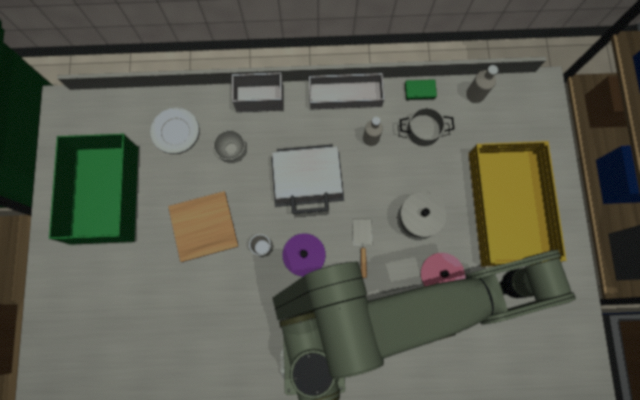

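View pics/scene.png

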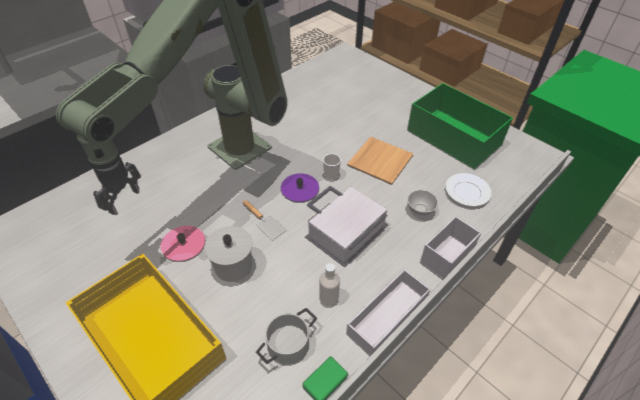

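The steel lid with the black knob (top 424,212; scene 227,240) sits on the caddy. The look-alikes are the pink lid (top 447,272) and the purple lid (top 303,254), and both lie flat on the counter. The board is centred near top (203,226). The chute is at about (307,175) with its handle at (310,208), facing the robot. I'll take one enlarged crop and measure.

```bash
python3 - <<'E'
from h import *
a=cv2.imread('pics/top.png');b=cv2.imread('pics/scene.png')
A=cv2.resize(a[130:300,260:460],(800,680),interpolation=cv2.INTER_CUBIC)[:600]
cv2.imwrite('pics/cropA.png',A)
def tri(u1,u2):
    o1,d1=ray('top',*u1);o2,d2=ray('scene',*u2)
    d1/=np.linalg.norm(d1);d2/=np.linalg.norm(d2)
    s=np.linalg.lstsq(np.c_[d1,-d2],o2-o1,rcond=None)[0]
    p,q=o1+s[0]*d1,o2+s[1]*d2; return (p+q)/2,np.linalg.norm(p-q)
print('knob',tri((425,212),(227,240)),atz('top',425,212,.14),atz('scene',227,240,.14))
cs=np.array([atz('top',*c,.012) for c in((168,207),(223,193),(238,244),(181,260))])
print('board',cs.mean(0),cs, np.linalg.norm(np.diff(cs,axis=0),axis=1))
cs=np.array([atz('top',*c,.087) for c in((271,153),(337,148),(342,193),(278,203))]);print('flap',cs)
print('bar',atz('top',310,209,.084),[atz('top',*c,.084)[:2] for c in((293,211),(328,208))])
E
```

```text
knob (array([ 0.44685012, -0.36963389,  0.13785753]), np.float64(0.0002550127650132293)) [ 0.44636847 -0.36925707  0.14      ] [ 0.44843771 -0.37027259  0.14      ]
board [0.45484797 0.35825169 0.012     ] [[0.52435939 0.47661601 0.012     ]
 [0.56590815 0.28902837 0.012     ]
 [0.38752381 0.23857819 0.012     ]
 [0.34160053 0.4287842  0.012     ]] [0.19213387 0.18538121 0.19567134]
flap [[ 0.67825885  0.11512665  0.087     ]
 [ 0.68676963 -0.10614943  0.087     ]
 [ 0.53118195 -0.11484262  0.087     ]
 [ 0.50615144  0.09578433  0.087     ]]
bar [ 0.48250645 -0.00789001  0.084     ] [array([0.47811195, 0.04775061]), array([ 0.48344042, -0.06674012])]
```

View pics/cropA.png

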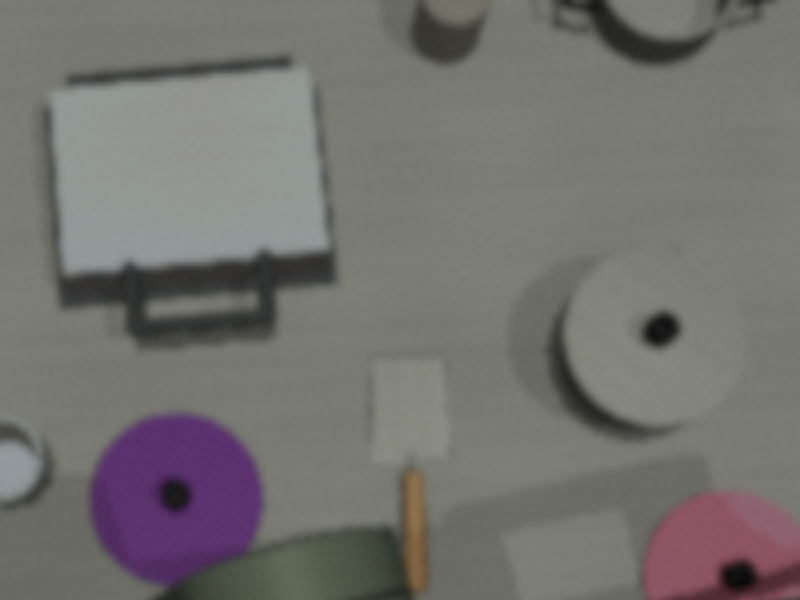

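>>> send_rows(targets=[[46, -11, 0, 0, 1], [48, -12, 0, 0, 1], [48, -12, 0, 0, 1], [48, -12, 0, 0, 1], [48, -12, 0, 0, 1]])

```text
clock: 0.6
tcp_pos: [0.4043, -0.3985, 0.227]
eef_rot: [-3.136, 0.002, 0.347]
contact_force: [0.1, -0.8, -0.2]
opening: 1.003
```

>>> send_rows(targets=[[30, -5, 0, 0, 1], [10, -2, 0, 0, 1], [0, 0, 0, 0, 1]])

```text
clock: 0.9
tcp_pos: [0.4444, -0.372, 0.2252]
eef_rot: [-3.133, 0.002, 0.356]
contact_force: [0.1, -0.3, -0.1]
opening: 1.0
```

```bash
python3 - <<'E'
from h import *
s=observe();T=wristT(s);im=snap('wrist','w1.png')
print(s['tcp_pos'],s['eef_rot'],s['clock'],'pred',proj('wrist',[.447,-.37,.152],T))
m=(im.max(2)<45).astype(np.uint8);n,l,st,c=cv2.connectedComponentsWithStats(m)
for i in range(1,n):
    if st[i,4]>300:print(st[i],c[i],atz('wrist',*c[i],.15,T))
cs=[atz('top',*c,.087)[:2] for c in((273,153),(336.7,146.5),(342.5,192.5),(275.5,198))];print(cs)
print([atz('top',*c,.084)[:2] for c in((293.7,212),(327.5,210))])
E
```

```text
[ 0.44442252 -0.37197247  0.2251874 ] [-3.13268692e+00  2.30270611e-03  3.56271423e-01] 0.9 pred (np.float64(325.8459804373006), np.float64(211.72285910977695))
[ 309  187   36   42 1218] [326.23234811 207.3817734 ] [ 0.44921053 -0.36942188  0.15      ]
[    0   268   640   132 32288] [325.56711472 362.15885159] [ 0.33617943 -0.41093485  0.15      ]
[317 331  19  32 464] [326.25215517 347.72844828] [ 0.34833668 -0.40695494  0.15      ]
[array([0.67798546, 0.10844714]), array([ 0.69208626, -0.10540682]), array([ 0.53280123, -0.11656972]), array([0.52325121, 0.10356778])]
[array([0.47469367, 0.04557132]), array([ 0.47684618, -0.06480594])]
```

View pics/w1.png

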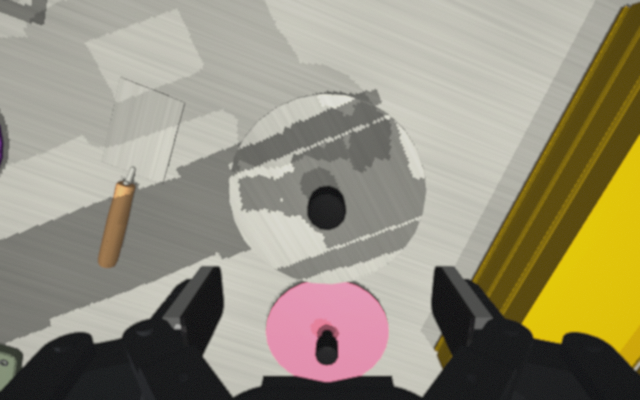

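Only the black knob of the steel lid is under the tool, at (326,207) and about 4 mm ahead. The pink lid at (327,330) is beyond it and stays clear. Going down.

>>> send_rows(targets=[[5, -1, 25, 0, 0.7], [0, 0, 30, 0, 0.6], [0, 0, 25, 0, 0.6], [0, 0, 10, 0, 0.6], [0, 0, 4, 0, 0.6]])

```text
clock: 1.45
tcp_pos: [0.442, -0.3766, 0.1304]
eef_rot: [-3.138, 0.004, 0.346]
contact_force: [-0.0, -0.1, 0.5]
opening: 0.604
```

>>> send_rows(targets=[[8, -4, 3, 0, 0.6], [0, 0, 2, 0, 0.6]])

```text
clock: 1.65
tcp_pos: [0.4477, -0.3715, 0.126]
eef_rot: [-3.139, 0.004, 0.342]
contact_force: [0.3, 0.6, 0.4]
opening: 0.603
```

>>> send_rows(targets=[[1, -2, 2, 0, 0.6], [0, 0, 0, 0, 0.1], [0, 0, 0, 0, 0], [0, 0, 0, 0, 0], [0, 0, 0, 0, 0]])

```text
clock: 2.15
tcp_pos: [0.4494, -0.3699, 0.1267]
eef_rot: [3.14, 0.003, 0.344]
contact_force: [-0.3, 0.2, -2.5]
opening: 0.284
```

>>> send_rows(targets=[[0, 0, -5, 0, 0], [0, 0, -10, 0, 0], [0, 0, -20, 0, 0], [0, 0, -30, 0, 0], [0, 0, -35, 0, 0]])

```text
clock: 2.65
tcp_pos: [0.4458, -0.3656, 0.2231]
eef_rot: [-3.127, 0.01, 0.344]
contact_force: [0.3, -1.8, -3.1]
opening: 0.281
```

```bash
python3 - <<'E'
from h import *
s=observe();print(s)
a=snap('wrist','w2.png')
b=snap('scene','s2.png');cv2.imwrite('pics/s2.png',np.hstack([cv2.resize(a,(400,250)),cv2.resize(b[120:320,90:410],(400,250))])[:,:,::-1])
E
```

```text
{'clock': 2.65, 'q': array([-0.83518201,  0.2279524 ,  1.53301972, -0.00323998,  1.39791842,
        0.39254105]), 'qvel': array([ 1.06539535e-03, -3.08582964e-01, -3.93199179e-01, -1.53477867e-04,
        7.11077478e-01,  1.22202728e-03]), 'joint_efforts': array([ 1.29772481e-01, -3.93364370e+01, -2.87237442e+01, -2.31448899e-02,
       -3.88443545e-01,  5.46621122e-04]), 'tcp_pos': array([ 0.44576542, -0.36556146,  0.22313494]), 'eef_rot': array([-3.12682629,  0.00955681,  0.34372877]), 'contact_force': array([ 0.27922178, -1.77023273, -3.13085751]), 'torque': array([-0.00716938, -0.03204706, -0.02788254]), 'opening': 0.2811615326152358}
```

View pics/s2.png

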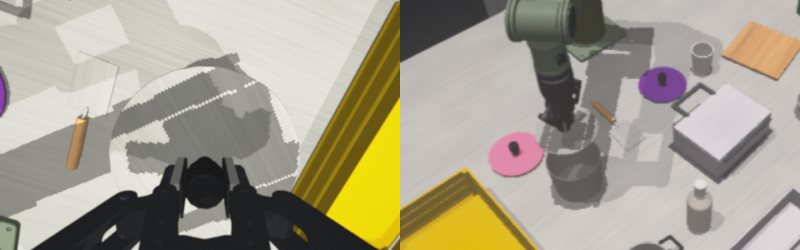

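The lid hangs level from the knob, and the caddy still stands in place. Carrying it to the board, turning the tool on the way for the bar grasp.

>>> send_rows(targets=[[8, -22, -5, -0.06, 0], [14, -38, -2, -0.12, 0], [20, -40, -2, -0.12, 0], [25, -37, -1, -0.12, 0], [30, -34, -1, -0.12, 0]])

```text
clock: 3.25
tcp_pos: [0.4389, -0.1711, 0.2401]
eef_rot: [3.139, 0.004, 0.894]
contact_force: [0.5, 0.3, -2.3]
opening: 0.285
```

>>> send_rows(targets=[[33, -30, -1, -0.12, 0], [36, -26, -1, -0.12, 0], [39, -22, -1, -0.12, 0], [42, -17, -1, -0.12, 0], [43, -12, -1, -0.12, 0]])

```text
clock: 3.75
tcp_pos: [0.4168, 0.0611, 0.2418]
eef_rot: [-3.14, 0.003, 1.517]
contact_force: [1.1, -1.0, -2.4]
opening: 0.285
```

>>> send_rows(targets=[[45, 5, 0, -0.05, 0], [45, 6, 0, -0.04, 0], [45, 6, 0, 0, 0], [45, 7, 0, 0, 0], [45, 7, 0, 0, 0]])

```text
clock: 4.25
tcp_pos: [0.4404, 0.2954, 0.2389]
eef_rot: [-3.139, 0.005, 1.614]
contact_force: [1.4, -1.4, -2.3]
opening: 0.283
```

```bash
python3 - <<'E'
from h import *
a=cv2.imread('pics/top.png');hsv=cv2.cvtColor(a,cv2.COLOR_BGR2HSV)
m=cv2.inRange(hsv,(5,70,60),(25,255,255))
def rep(name,m,lo,zs):
    n,l,st,c=cv2.connectedComponentsWithStats(m)
    for i in range(1,n):
        if lo<st[i,4]:
            cn=cv2.findContours((l==i).astype(np.uint8),0,2)[0][0]
            P=np.array([atz(name,*p[0],.012,zs)[:2] for p in cn],np.float32)*1000
            print(name,st[i],cv2.minAreaRect(P))
rep('top',m,500,None)
b=cv2.imread('pics/scene.png');rep('scene',cv2.inRange(cv2.cvtColor(b,cv2.COLOR_BGR2HSV),(5,70,60),(22,255,255)),800,None)
E
```

```text
top [ 613   33   27  139 1298] ((850.6915283203125, -1177.264892578125), (530.258544921875, 54.51561737060547), 0.022320259362459183)
top [ 568   73   61  225 3371] ((560.2054443359375, -1043.6533203125), (177.75772094726562, 795.4545288085938), 89.37779235839844)
top [ 471  141   96  126 7585] ((495.7665710449219, -711.4190063476562), (286.34930419921875, 430.8051452636719), 89.95142364501953)
top [ 169  191   69   71 3423] ((455.1084289550781, 358.09185791015625), (199.50885009765625, 199.63693237304688), 13.228263854980469)
top [609 204  28  26 513] ((428.6123352050781, -1067.7183837890625), (84.4334487915039, 85.7017593383789), 88.98439025878906)
top [   0  215   31  185 2846] ((224.10855102539062, 967.157470703125), (597.2772827148438, 101.0250244140625), 5.6415205001831055)
scene [  360     0   205   126 13704] ((52.1865234375, 1491.865966796875), (977.3546752929688, 1438.3521728515625), 16.39769172668457)
scene [ 347  137   66   47 1727] ((458.1274108886719, 356.63720703125), (199.85171508789062, 205.02462768554688), 13.145164489746094)
scene [  65  253  150  119 2687] ((416.27197265625, -684.3819580078125), (261.2552795410156, 424.33233642578125), 89.79705047607422)
scene [ 154  342   72   58 1112] ((662.3216552734375, -662.44580078125), (48.5196647644043, 213.53936767578125), 1.4110487699508667)
```

>>> send_rows(targets=[[30, 9, 0, 0, 0], [25, 8, 15, 0, 0], [6, 2, 35, 0, 0], [0, 0, 40, 0, 0], [0, 0, 40, 0, 0]])

```text
clock: 4.75
tcp_pos: [0.4605, 0.3706, 0.1102]
eef_rot: [3.129, -0.005, 1.624]
contact_force: [1.3, 0.3, -3.4]
opening: 0.283
```

>>> send_rows(targets=[[-10, -4, 20, 0, 0], [-3, -1, 20, 0, 0], [0, 0, 10, 0, 0], [0, 0, 5, 0, 0], [0, 0, 0, 0, 0]])

```text
clock: 5.25
tcp_pos: [0.4489, 0.3536, 0.0426]
eef_rot: [-3.137, 0.003, 1.625]
contact_force: [-0.4, 0.5, -2.9]
opening: 0.281
```

Gap is about 8 mm. I need +7 mm in x and +4 mm in y.

>>> send_rows(targets=[[4, 7, 0, 0, 0], [0, 0, 3, 0, 0], [0, 0, 2, 0, 0]])

```text
clock: 5.55
tcp_pos: [0.4595, 0.3604, 0.041]
eef_rot: [3.139, -0.0, 1.625]
contact_force: [-0.7, -0.7, -3.0]
opening: 0.284
```

>>> send_rows(targets=[[-3, -3, 2, 0, 0], [0, 0, 2, 0, 0], [0, 0, 2, 0, 0]])

```text
clock: 5.85
tcp_pos: [0.4578, 0.3579, 0.0363]
eef_rot: [3.136, -0.002, 1.626]
contact_force: [0.6, 0.9, -1.6]
opening: 0.286
```

>>> send_rows(targets=[[0, -1, 1, 0, 0], [0, 0, 1, 0, 0]])

```text
clock: 6.05
tcp_pos: [0.4566, 0.3578, 0.0344]
eef_rot: [3.136, -0.002, 1.625]
contact_force: [-1.1, -0.1, 3.9]
opening: 0.284
```

>>> send_rows(targets=[[0, 0, 0, 0, 0.35], [0, 0, 0, 0, 0.5], [0, 0, 0, 0, 0.6], [0, 0, -8, 0, 0.6], [0, 0, -20, 0, 0.6]])

```text
clock: 6.55
tcp_pos: [0.4555, 0.3571, 0.062]
eef_rot: [3.139, -0.001, 1.625]
contact_force: [0.0, -1.3, 0.3]
opening: 0.608
```

>>> send_rows(targets=[[0, 0, -35, 0, 0.6], [0, 0, -40, 0, 0.6], [-20, 0, -30, 0, 0.6], [-40, 0, -10, 0, 0.6], [-40, 0, 0, 0, 0.6]])

```text
clock: 7.05
tcp_pos: [0.4634, 0.2598, 0.1883]
eef_rot: [3.128, -0.005, 1.633]
contact_force: [0.6, 0.3, 0.5]
opening: 0.602
```

```bash
python3 - <<'E'
from h import *
s=observe();T=wristT(s);print(s['tcp_pos'],s['eef_rot'],s['opening'])
a=snap('wrist','w3.png');b=snap('top','t3.png');c=snap('scene','s3.png')
cv2.imwrite('pics/m3.png',np.vstack([cv2.resize(b[100:300,120:520],(800,400)),np.hstack([cv2.resize(a,(320,200)),cv2.resize(c[100:300,160:480],(320,200)),np.zeros((200,160,3),np.uint8)])])[:,:,::-1])
E
```

```text
[0.46343828 0.25983819 0.18828307] [ 3.12761079 -0.00502138  1.63336475] 0.6016827133644435
```

View pics/m3.png

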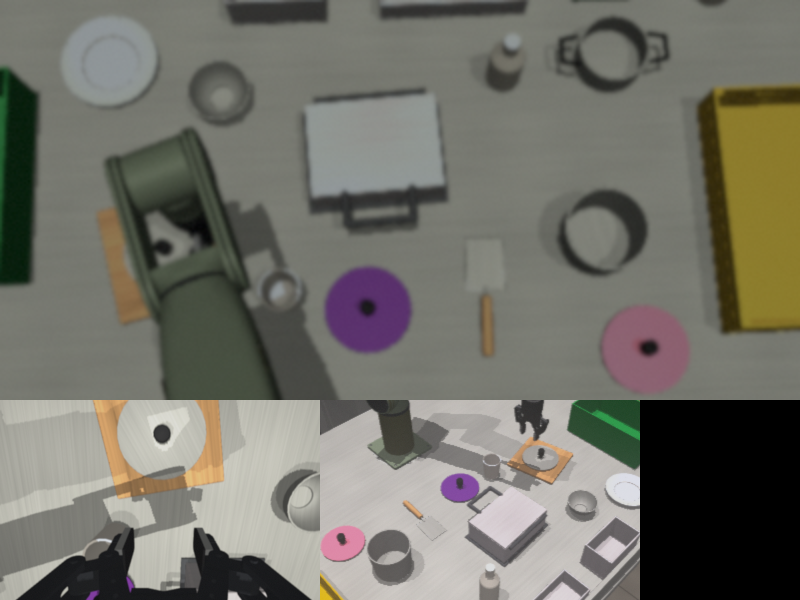

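The lid lies flat and centred on the board (wrist view (162,434) in the mosaic) and the caddy is open and unmoved. The bar lies at about (380,222) in the mosaic. Moving over the bar.

>>> send_rows(targets=[[-45, 0, 0, 0, 0.6], [-48, 0, 0, 0, 0.6], [-48, 0, 0, 0, 0.6], [-48, 0, 0, 0, 0.6], [-30, 0, 0, 0, 0.6]])

```text
clock: 7.7
tcp_pos: [0.4769, 0.0416, 0.1862]
eef_rot: [3.127, -0.009, 1.641]
contact_force: [0.9, 0.1, 0.3]
opening: 0.597
```

>>> send_rows(targets=[[-5, 0, 0, 0, 0.6], [0, 0, 0, 0, 0.6]])

```text
clock: 7.9
tcp_pos: [0.478, 0.0348, 0.1862]
eef_rot: [3.127, -0.009, 1.636]
contact_force: [0.7, 0.1, -0.8]
opening: 0.599
```

```bash
python3 - <<'E'
from h import *
s=observe();T=wristT(s);print(s['tcp_pos'],s['eef_rot'],s['opening'])
a=snap('wrist','w4.png');print(proj('wrist',[.478,-.009,.084],T)); np.save('T4.npy',T)
E
```

```text
[0.47796533 0.03480438 0.1862294 ] [ 3.12731318 -0.0092777   1.63647376] 0.5990735839458887
(np.float64(321.11623736440555), np.float64(259.49853324997775))
```

View pics/w4.png

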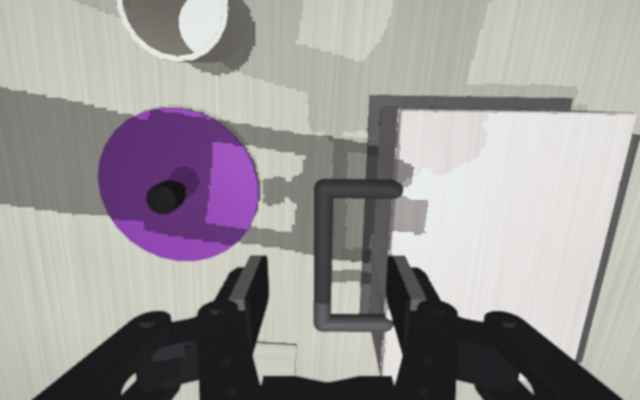

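The bar runs from (323,188) to (324,323), with the legs at its ends. It is parallel to the tool's x, so the yaw is already right.

```bash
python3 - <<'E'
from h import *
T=np.load('T4.npy')
P=[atz('wrist',*p,.084,T) for p in((323.5,189),(324,322))];print(P,(P[0]+P[1])/2,np.linalg.norm(P[0]-P[1]))
print('flap edge',[atz('wrist',*p,.087,T) for p in((400,109),(634,113),(388,330),(577,360))])
E
```

```text
[array([0.47633093, 0.04583198, 0.084     ]), array([ 0.48364493, -0.06335835,  0.084     ])] [ 0.47998793 -0.00876319  0.084     ] 0.10943500907672178
flap edge [array([0.52329267, 0.10411401, 0.087     ]), array([0.68040811, 0.11185478, 0.087     ]), array([ 0.53490405, -0.06579546,  0.087     ]), array([ 0.6949891, -0.0859408,  0.087    ])]
```

>>> send_rows(targets=[[-25, -1, 0, 0, 0.5], [-18, 0, 15, 0, 0.5], [0, 0, 25, 0, 0.5], [0, 0, 20, 0, 0.5], [0, 0, 0, 0, 0.5]])

```text
clock: 8.45
tcp_pos: [0.483, 0.0011, 0.1253]
eef_rot: [3.124, -0.012, 1.65]
contact_force: [-1.1, 0.5, -0.2]
opening: 0.502
```

>>> send_rows(targets=[[-9, -3, 10, 0.01, 0.5], [0, 0, 20, 0, 0.5], [0, 0, 15, 0, 0.5], [0, 0, 8, 0, 0.5], [0, 0, 2, 0, 0.5]])

```text
clock: 8.95
tcp_pos: [0.4849, -0.0049, 0.0712]
eef_rot: [3.117, -0.011, 1.646]
contact_force: [-1.6, -0.6, -0.1]
opening: 0.497
```

>>> send_rows(targets=[[-4, -5, 3, 0, 0.5], [0, 0, 2, 0, 0.5], [0, 0, 0, 0, 0.5]])

```text
clock: 9.25
tcp_pos: [0.4811, -0.0097, 0.0671]
eef_rot: [3.115, -0.01, 1.647]
contact_force: [0.7, -0.2, 0.6]
opening: 0.499
```

>>> send_rows(targets=[[0, 0, 1, 0, 0.2], [0, 0, 0, 0, 0], [0, 0, 0, 0, 0], [0, 0, 0, 0, 0], [0, 0, 0, 0, 0]])

```text
clock: 9.75
tcp_pos: [0.4793, -0.01, 0.0668]
eef_rot: [3.119, -0.011, 1.645]
contact_force: [0.3, 0.4, -0.5]
opening: 0.141
```

The bar is gripped: opening 0.141, about 12 mm, against the 14 mm bar. Swinging it up along the arc.

>>> send_rows(targets=[[0, 0.5, -10.5, 0, 0], [0, 2.5, -21, 0, 0], [0, 4.7, -20.6, 0, 0], [0, 6.7, -20, 0, 0], [0, 8.6, -19.3, 0, 0]])

```text
clock: 10.25
tcp_pos: [0.4994, -0.009, 0.1598]
eef_rot: [3.122, -0.012, 1.643]
contact_force: [4.0, 0.2, -6.5]
opening: 0.142
```

>>> send_rows(targets=[[0, 12, -18.5, 0, 0], [0, 12.4, -17.2, 0, 0], [0, 14, -15.9, 0, 0], [0, 15.5, -14.5, 0, 0], [0, 16.9, -12.9, 0, 0]])

```text
clock: 10.75
tcp_pos: [0.5646, -0.0057, 0.2421]
eef_rot: [3.136, -0.01, 1.642]
contact_force: [1.6, -0.5, -6.3]
opening: 0.137
```

>>> send_rows(targets=[[0, 22, -7.5, 0, 0], [0, 21, -9.5, 0, 0], [0, 21.5, -7.8, 0, 0], [0, 20, -5.4, 0, 0], [0, 14, -2.5, 0, 0]])

```text
clock: 11.25
tcp_pos: [0.6573, -0.0011, 0.2819]
eef_rot: [-3.125, -0.005, 1.641]
contact_force: [-1.9, -1.1, -1.1]
opening: 0.135
```

>>> send_rows(targets=[[0, 14, 0, 0, 0], [0, 10, 0.5, 0, 0], [0, 5, 0, 0, 0], [0, 0, 0, 0, 0]])

```text
clock: 11.65
tcp_pos: [0.6854, 0.0003, 0.2851]
eef_rot: [-3.119, -0.004, 1.64]
contact_force: [-0.9, -0.5, -0.8]
opening: 0.136
```

```bash
python3 - <<'E'
from h import *
s=observe();print(s['tcp_pos'],s['eef_rot'],s['contact_force'],s['opening'])
c=snap('scene','s5.png');w=snap('wrist','w5.png')
L=cv2.resize(c[130:270,280:420],(600,600),interpolation=cv2.INTER_CUBIC)
cv2.imwrite('pics/m5.png',L[:,:,::-1])
# predicted end corners of flap for angles: hinge line ends and free edge ends
h=np.array([.689,.0045,.084]);yw=.067;ex=np.array([np.cos(yw),np.sin(yw),0]);ey=np.array([-np.sin(yw),np.cos(yw),0])
for th in(1.47,1.571,1.67):
  for n,o in(('scene',(280,130,600/140)),):
    print(th,[tuple(np.round((np.array(proj(n,h+y*ey+r*(-np.cos(th)*ex+np.sin(th)*np.array([0,0,1]))))-o[:2])*o[2]).astype(int)) for r,y in((0,.11),(0,-.11),(.16,.11),(.16,-.11),(.21,.055),(.21,-.055))])
E
```

```text
[6.85440689e-01 2.97057730e-04 2.85099995e-01] [-3.11850541 -0.00356562  1.64040222] [-0.87835684 -0.52247488 -0.78779616] 0.13609671288028027
1.47 [(np.int64(457), np.int64(339)), (np.int64(281), np.int64(509)), (np.int64(464), np.int64(187)), (np.int64(275), np.int64(358)), (np.int64(421), np.int64(175)), (np.int64(324), np.int64(260))]
1.571 [(np.int64(457), np.int64(339)), (np.int64(281), np.int64(509)), (np.int64(482), np.int64(197)), (np.int64(293), np.int64(369)), (np.int64(446), np.int64(188)), (np.int64(349), np.int64(274))]
1.67 [(np.int64(457), np.int64(339)), (np.int64(281), np.int64(509)), (np.int64(500), np.int64(208)), (np.int64(311), np.int64(382)), (np.int64(470), np.int64(203)), (np.int64(373), np.int64(291))]
```

View pics/m5.png

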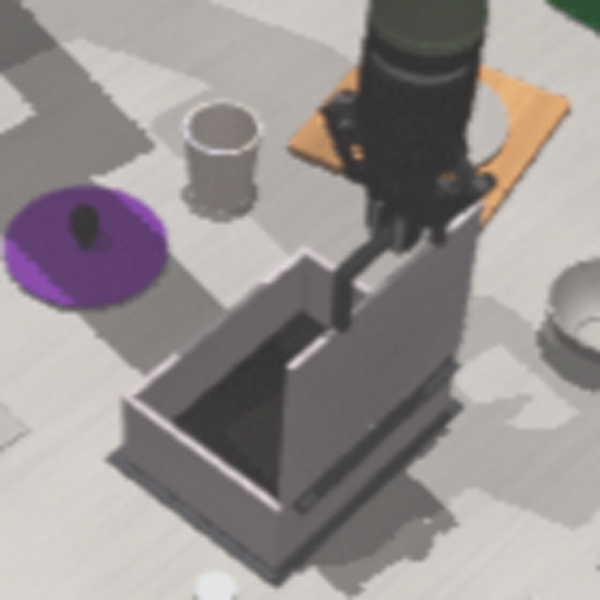

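The flap is nearly upright. Its corners are at (482,200) and (288,365) and the bar's end is at (345,272); predicted for upright are (482,197), (293,369) and (349,274). Nudging about 3 mm more.

>>> send_rows(targets=[[0, 3.5, 0.5, 0, 0], [0, 0, 0, 0, 0], [0, 0, 0, 0, 0]])

```text
clock: 12.05
tcp_pos: [0.6873, 0.0004, 0.2851]
eef_rot: [-3.117, -0.003, 1.64]
contact_force: [-2.2, -0.5, 0.7]
opening: 0.14
```

```bash
python3 - <<'E'
from h import *
s=observe();print(s['tcp_pos'],s['eef_rot'],s['contact_force'],s['opening'],s['qvel'])
c=snap('scene','s6.png');b=snap('top','t6.png')
L=cv2.resize(c[165:265,330:410],(480,600),interpolation=cv2.INTER_CUBIC)
M=cv2.resize(b[120:240,160:224+20],(320,457))
M=np.vstack([M,np.zeros((143,320,3),np.uint8)])
cv2.imwrite('pics/m6.png',np.hstack([L,M])[:,:,::-1])
h=np.array([.689,.0045,.084]);yw=.067;ex=np.array([np.cos(yw),np.sin(yw),0]);ey=np.array([-np.sin(yw),np.cos(yw),0])
for th in(1.52,1.571,1.62):
    print(th,[tuple(np.round((np.array(proj('scene',h+y*ey+r*(-np.cos(th)*ex+np.sin(th)*np.array([0,0,1]))))-(330,165))*6).astype(int)) for r,y in((0,-.11),(.16,.11),(.16,-.11),(.21,-.055))])
E
```

```text
[6.87337716e-01 3.96501284e-04 2.85122096e-01] [-3.1171678  -0.00333429  1.6401511 ] [-2.15589739 -0.502681    0.66010823] 0.14002707687116653 [-0.0006731  -0.00194122  0.00255005  0.00033515  0.00286657  0.00167197]
1.52 [(np.int64(94), np.int64(502)), (np.int64(363), np.int64(59)), (np.int64(97), np.int64(298)), (np.int64(171), np.int64(163))]
1.571 [(np.int64(94), np.int64(502)), (np.int64(375), np.int64(66)), (np.int64(110), np.int64(307)), (np.int64(189), np.int64(174))]
1.62 [(np.int64(94), np.int64(502)), (np.int64(388), np.int64(73)), (np.int64(123), np.int64(315)), (np.int64(206), np.int64(185))]
```

View pics/m6.png

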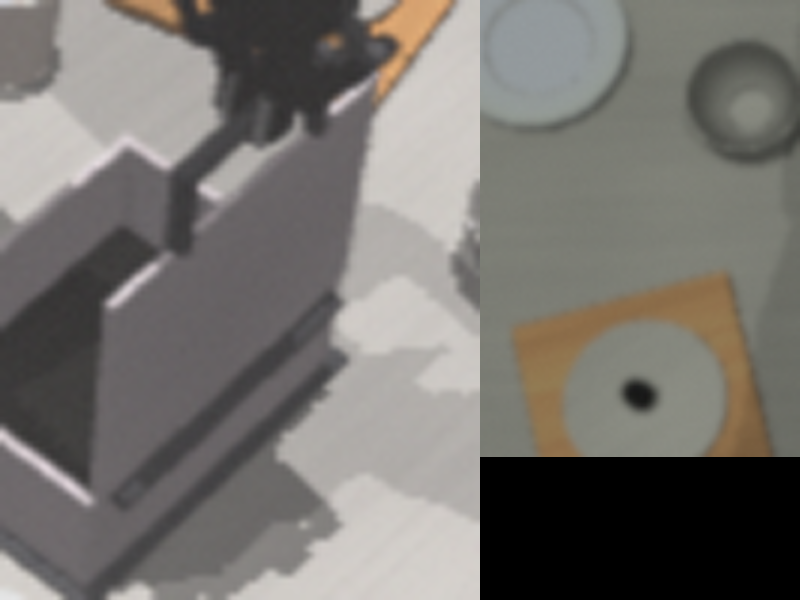

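The upright prediction is near corner (110,307), far corner (375,66). I see (106,305) and (378,75), so about 1.56 rad. The lid lies centred on the board. One last 2 mm nudge, then a settling check.

>>> send_rows(targets=[[0, 2.5, 0, 0, 0], [0, 0, 0, 0, 0], [0, 0, 0, 0, 0], [0, 0, 0, 0, 0], [0, 0, 0, 0, 0]])

```text
clock: 12.65
tcp_pos: [0.6895, 0.0005, 0.2851]
eef_rot: [-3.116, -0.003, 1.64]
contact_force: [-2.4, -1.0, 0.7]
opening: 0.135
```

```bash
python3 - <<'E'
from h import *
s=observe();print(s['tcp_pos'],s['contact_force'],s['opening']);finish_job()
E
```

```text
[6.89472580e-01 5.24416640e-04 2.85122341e-01] [-2.38205404 -0.96332117  0.71313567] 0.1348303190706571
the job is handed in; nothing more can be done
```

I lifted the steel lid off by its black knob and set it down right way up on the middle of the board. Then I took the flap's bar, swung it upright and handed in at 12.7 s while still gripping it.

**Lid:** it touched down with about 4 N. A top picture taken after release shows it flat and centred on the board. The caddy and the other kitchen things looked unmoved in the pictures after the lid was set down.

**Flap:** before the last nudge, the flap's corners in the scene picture matched the upright prediction to within about 2 px in the original picture, roughly 1.55–1.56 rad. I then moved 2 mm further, to x = 0.6895, against my estimate of 0.689 for the hinge. I took no picture after that nudge. At hand-in the forces were about 2.5 N and the grip was closed on the bar (opening 0.135).

**One disagreement:** at the end the tool stood about 8 mm higher than the arc I worked out. The bar probably slid a little along the pads, but it was still held.

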